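Line up the blue sample bottles by height on the green coasters

TASK

Line up the four blue bottles by height on the row of green coasters: the shortest in the middle of the palest coaster, the next taller on the next darker one, and so on to the tallest on the darkest. Keep them upright, set them down without dropping them, and leave the two brown bottles where they stand.

Things in the scene. Friction and masses are not known exactly. Their poses are not given: they have to be found in the camera images.
- bottle_1_mid (a point): Loose upright bottle of cobalt blue glass with a black screw cap, the shortest of the four blue ones: 48 mm tall in all, straight round wall 22 mm in diameter from its base up to 29 mm, cap 17 mm in diameter over the top 14 mm. The point is on its axis half-way up, 24 mm above its underside; z along the axis, up. It stands on the bare table (z = 0) left or right of the board and weighs about 25 g (varies by 30 %).
- bottle_2_mid (a point): Loose upright bottle of cobalt blue glass with a black screw cap, the second shortest of the four blue ones: 66 mm tall in all, straight round wall 28 mm in diameter from its base up to 45 mm, cap 22 mm in diameter over the top 16 mm. The point is on its axis half-way up, 33 mm above its underside; z along the axis, up. It stands on the bare table (z = 0) left or right of the board and weighs about 45 g (varies by 30 %).
- bottle_3_mid (a point): Loose upright bottle of cobalt blue glass with a black screw cap, the second tallest of the four blue ones: 82 mm tall in all, straight round wall 34 mm in diameter from its base up to 59 mm, cap 27 mm in diameter over the top 18 mm. The point is on its axis half-way up, 41 mm above its underside; z along the axis, up. It stands on the bare table (z = 0) left or right of the board and weighs about 80 g (varies by 30 %).
- bottle_4_mid (a point): Loose upright bottle of cobalt blue glass with a black screw cap, the tallest of the four blue ones: 98 mm tall in all, straight round wall 40 mm in diameter from its base up to 73 mm, cap 31 mm in diameter over the top 20 mm. The point is on its axis half-way up, 49 mm above its underside; z along the axis, up. It stands on the bare table (z = 0) left or right of the board and weighs about 130 g (varies by 30 %).
- coaster_1: The palest (pale green) of four round green coasters, fixed, 56 mm in diameter and 4 mm thick. Origin at the centre of its underside (its top is 4 mm higher), z up. The four are fixed in a row, about 68 mm apart, in order of shade, on a brown wooden board 290 x 84 x 12 mm that is fixed flat on the table; the board may point any way.
- coaster_2: The second palest (lime green) of four round green coasters, fixed, 56 mm in diameter and 4 mm thick. Origin at the centre of its underside (its top is 4 mm higher), z up. The four are fixed in a row, about 68 mm apart, in order of shade, on a brown wooden board 290 x 84 x 12 mm that is fixed flat on the table; the board may point any way.
- coaster_3: The second darkest (leaf green) of four round green coasters, fixed, 56 mm in diameter and 4 mm thick. Origin at the centre of its underside (its top is 4 mm higher), z up. The four are fixed in a row, about 68 mm apart, in order of shade, on a brown wooden board 290 x 84 x 12 mm that is fixed flat on the table; the board may point any way.
- coaster_4: The darkest (almost black green) of four round green coasters, fixed, 56 mm in diameter and 4 mm thick. Origin at the centre of its underside (its top is 4 mm higher), z up. The four are fixed in a row, about 68 mm apart, in order of shade, on a brown wooden board 290 x 84 x 12 mm that is fixed flat on the table; the board may point any way.
- amber_1_mid (a point): Bystander: loose upright brown (amber) glass bottle with white paper band and black cap, 31 mm in diameter, 79 mm tall. The point is on its axis half-way up, 39.5 mm above its underside.
- amber_2_mid (a point): Bystander: loose upright brown (amber) glass bottle with white paper band and black cap, 26 mm in diameter, 64 mm tall. The point is on its axis half-way up, 32 mm above its underside.
Not all that is in view belongs to the job. Leave any yellow look-alike of the part that bears bottle_1_mid alone.

How it is judged (in metres and radians):
At the end, for the whole second after the job is handed in: Each blue bottle stands upright (within 0.1 rad) on its own coaster, shortest on palest through tallest on darkest, its axis within 12 mm of the coaster's centre and its underside within 3 mm of the coaster's top, at rest and released (horizontal distance between bottle_1_mid and coaster_1 below 0.012 m and z of bottle_1_mid in the frame of coaster_1 between 0.025 and 0.031 m and angle between each of bottle_1_mid, bottle_2_mid, bottle_3_mid, bottle_4_mid's own z axis and vertical below 0.1 rad and linear speed of each of bottle_1, bottle_2, bottle_3, bottle_4 below 0.02 m/s and contact force between each of bottle_1, bottle_2, bottle_3, bottle_4 and the fingers below 0.05 N and horizontal distance between bottle_2_mid and coaster_2 below 0.012 m and z of bottle_2_mid in the frame of coaster_2 between 0.034 and 0.04 m and horizontal distance between bottle_3_mid and coaster_3 below 0.012 m and z of bottle_3_mid in the frame of coaster_3 between 0.042 and 0.048 m and horizontal distance between bottle_4_mid and coaster_4 below 0.012 m and z of bottle_4_mid in the frame of coaster_4 between 0.05 and 0.056 m); the robot touches nothing.
It fails at once if a blue bottle is dropped or thrown: it moves faster than 0.6 m/s (a fall of about 2 cm) while the fingers do not touch it ((contact force between bottle_1 and the fingers below 0.02 N and linear speed of bottle_1 above 0.6 m/s) or (contact force between bottle_2 and the fingers below 0.02 N and linear speed of bottle_2 above 0.6 m/s) or (contact force between bottle_3 and the fingers below 0.02 N and linear speed of bottle_3 above 0.6 m/s) or (contact force between bottle_4 and the fingers below 0.02 N and linear speed of bottle_4 above 0.6 m/s)).
It fails at once if a blue bottle is tipped by more than 0.7 rad (angle between any of bottle_1_mid, bottle_2_mid, bottle_3_mid, bottle_4_mid's own z axis and vertical above 0.7 rad).
It fails at once if a brown bottle is moved by more than 25 mm or knocked over (distance of any of amber_1_mid, amber_2_mid from where it was at the start of the episode above 0.025 m or angle between any of amber_1_mid, amber_2_mid's own z axis and vertical above 0.5 rad).
It also fails if it takes over 109 s, if anything falls off the work surface, if the arm or the gripper's body presses on something with over 40 N, if the wrist force passes 120 N, or if a joint passes its speed limit or range.

ROBOT

A 6-joint arm with a two-finger parallel gripper is mounted at the origin on the work surface. World frame = base frame: x ahead of the robot, y to its left, z up, the work surface at z = 0. Lengths are in m, angles in degrees, forces in N, time in s.
With the tool pointing down it reaches from about 0.4 to 0.825 m from the base axis. Payload 7 kg.
Tool frame: the origin (TCP) lies on the centre line of the jaws, within the pads' length; the fingertips stand 14 mm ahead of it and the grasp point (between the pads) lies 5 mm behind it; z points along the fingers, x is the direction in which the jaws open and shut, and the axes are right-handed (so a half turn about z gives the same grasp; the last joint's range is limited). The gripper opens to 88 mm and grips with 3 to 60 N. Pads are 19 mm wide; open, the fingers measure 130 mm over their backs; the gripper's body (78 mm by 193 mm) begins 47 mm behind the grasp point.
Start: joints at [16.507, 20.546, 0.682, 0, -70.136, -16.507], TCP at [0.675, -0, 0.241] pointing down, gripper open.
Joint ranges: [-176.03, 176.03], [-82.01, 121.73], [-58.28, 71.71], [-173.87, 95.51], [-174.79, -0.11], [-173.66, 173.66]. Speed limits (degrees/s): [136.94, 136.94, 172.46, 180, 180, 180].

INTERFACE

Orientations are given as [roll, pitch, yaw] about the fixed x, y, z axes, in that order (R = Rz(yaw) Ry(pitch) Rx(roll)).
In Python, from plant import * gives the robot as it stands.
- The arm moves only by the shell command python3 -m handwheel 'ROWS' [OPENING]. ROWS is JSON, a list of rows, each a list of 2 entries, a list of its own where there are three numbers: the shift along the tool's x, y, z each as a share of 0.2 m, from -1 to 1, then the turn, a rotation vector about the tool's x, y, z each as a share of 360 degrees, from -1 to 1. In form: [[[tx, ty, tz], [ax, ay, az]], ...]. A call has 1 to 5 rows; each row is the pose to reach, as a shift and turn from the pose commanded when the call began, along the tool's axes at that moment, turning the shorter way round; what a row does not reach only later rows make up. A row lasts 1/12 s, in which the tool goes at most 41.7 mm and 7.16 degrees, less where a joint would pass 70% of its speed; a pose out of reach is approached as far as the arm can. A call with a number of a shift or a turn outside -1 to 1 is refused whole. A call with a gripper value outside its range is refused whole. OPENING is the closure, from -1 (fully open) to 1 (shut), set as the call begins (- or left out, the last holds). The fingers move at their own pace and stop on an object; the grip force is fixed at half the most. Time passes only in rows, so rows that repeat a pose let the fingers close. It gives the time, the measured TCP pose, the force and the opening at its end, in the units of the state.
- get_obs(): the state, without advancing time (a new reading comes with each control period).
- snapshot(name): name is "scene" or "side" or "wrist"; returns a dict with "color" (420x560x3 uint8, red, green, blue), "z_map" (420x560 float32, m along the optical axis (not along the pixel's ray), 0 where there is no reading), "intrinsics" (3x3 intrinsics, pixels), "rvec" (rotation vector, rad) and "tvec" (3), from world to camera coordinates, as OpenCV has them. Camera axes: x right, y down, z forward; pixel columns grow to the right and rows downward; lengths in m; the calibration is good to about 2 mm. The wrist camera is an equidistant fisheye: a pixel r from the principal point sees the ray r / f radians off the axis. A picture is of the moment at which its call begins.
- close_job(): hands the job in, once; it reports no verdict.
The state is a dict: "clock": time; "joint_pos": joint angles; "qvel": joint speeds; "tau": joint torques, N m; "tool_pos": TCP position; "orientation": TCP orientation; "force": force on the tool from outside, world axes, zero at the start; "moment": the same for the moment, N m; "opening": finger opening in m.
Only numpy, scipy, OpenCV 4.12 (cv2) and the standard library are available. Lean on these libraries where they do the work, as an engineer would, in place of code of your own. Each camera call takes 0.05 s, during which the arm holds its last target. There are 200 camera calls.

## Working session

There is one attempt and no reset: what is moved stays moved. The work goes in short steps, Python scripts to look and compute and a shell command to move; the robot and the scene stay as the last step left them, time stands still between calls to the robot, and variables do not carry over. Pictures are saved under pics/ and viewed, about 12 in all and at most 16, crops included, and the job is handed in when it is done.

```bash
mkdir -p pics; ls; python3 - <<'E'
from plant import *
import cv2, numpy as np
print(get_obs())
for n in ("scene","side"):
    s=snapshot(n); cv2.imwrite(f"pics/{n}0.png",s["color"][:,:,::-1]); print(n,s["intrinsics"].tolist(),s["rvec"],s["tvec"])
    np.savez(f"{n}0.npz",**s)
E
```

```text
pics
{'clock': 0.0, 'joint_pos': array([ 1.65068587e+01,  2.05911655e+01,  6.33480176e-01, -2.14793212e-02,
       -7.01347611e+01, -1.65076659e+01]), 'qvel': array([ 0.00227772,  0.01656543,  0.03908629, -0.04317892,  0.01042162,
        0.07925509]), 'tau': array([-8.00930356e-04, -5.82726967e+01,  2.93058443e+01,  6.99745238e+00,
        6.93249181e-03, -2.06530804e-04]), 'tool_pos': array([ 6.74532948e-01, -1.72160763e-05,  2.39619199e-01]), 'orientation': array([-1.79993089e+02, -9.43738481e-02,  1.79991872e+02]), 'force': array([ 0.2145464 , -0.3917658 , -0.44484043]), 'moment': array([ 0.0252376 ,  0.0246321 , -0.00214123]), 'opening': 0.08741487939270741}
scene [[537.3677333490745, 0.0, 288.5839318352856], [0.0, 537.3677333490745, 208.75687899948028], [0.0, 0.0, 1.0]] [ 1.25374968  2.31385208 -0.88899995] [ 0.29842884 -0.2775291   1.8024192 ]
side [[487.0634656079238, 0.0, 281.1251826037418], [0.0, 487.0634656079238, 209.42136843017178], [0.0, 0.0, 1.0]] [ 2.15702824 -0.1657081   0.09604682] [-0.53151232  0.11119087  1.07009122]
```

View pics/scene0.png

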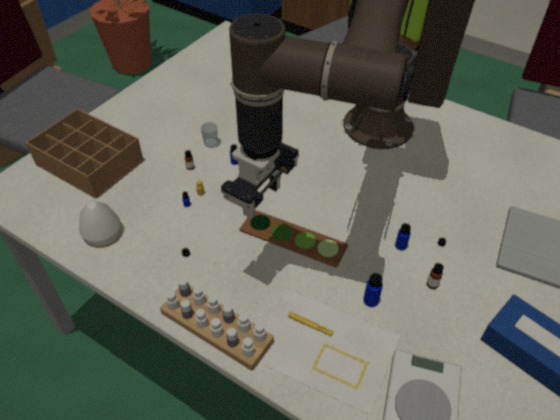

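View pics/side0.png

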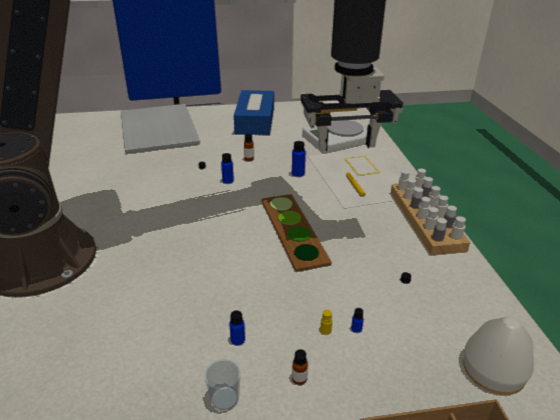

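The scene view shows blue bottles at (234,154), (186,199), (403,237) and (373,290). The side view has them at (237,330), (358,322), (227,170) and (299,160).

Things that could be mistaken for them, as scene/side pixels:
- the yellow look-alike, (200,187)/(326,322)
- ambers, (188,160)/(300,368) and (436,275)/(249,148)
- loose black caps
- the blue box

The coasters run from darkest, (260,222)/(307,252), to palest, (328,248)/(281,204).

```bash
cat > h.py <<'E'
import cv2, numpy as np
def cam(s):
    R,_=cv2.Rodrigues(np.array(s["rvec"],float)); return np.array(s["intrinsics"],float),R,np.array(s["tvec"],float).ravel()
def ray(s,uv):
    K,R,t=cam(s); d=R.T@np.linalg.inv(K)@np.array([uv[0],uv[1],1.]); return -R.T@t,d
def onplane(s,uv,z):
    c,d=ray(s,uv); return c+d*(z-c[2])/d[2]
def tri(s1,u1,s2,u2):
    a,d=ray(s1,u1); b,e=ray(s2,u2); d/=np.linalg.norm(d); e/=np.linalg.norm(e)
    x,_,_,_=np.linalg.lstsq(np.c_[d,-e],b-a,rcond=None); p,q=a+x[0]*d,b+x[1]*e
    return (p+q)/2,np.linalg.norm(p-q)
def blobs(mask,amin=15,amax=3000):
    n,l,st,c=cv2.connectedComponentsWithStats(mask.astype(np.uint8))
    return [(c[i],st[i]) for i in range(1,n) if amin<st[i][4]<amax]
def hsv(s): return cv2.cvtColor(np.ascontiguousarray(s["color"]),cv2.COLOR_RGB2HSV)
def blue(s):
    h=hsv(s).astype(int); return (abs(h[...,0]-118)<12)&(h[...,1]>150)&(h[...,2]>50)
def green(s):
    h=hsv(s).astype(int); return (abs(h[...,0]-55)<25)&(h[...,1]>60)
E
python3 - <<'E'
from h import *
S={n:dict(np.load(n+"0.npz")) for n in("scene","side")}
for n,s in S.items():
    print(n)
    for c,st in blobs(blue(s)): print(" blue",c.round(1),st, onplane(s,c,.03).round(3))
    g=green(s)
    for c,st in blobs(g,60,1500):
        print(" green",c.round(1),st,onplane(s,c,.016).round(4), s["color"][int(c[1]),int(c[0])])
E
```

```text
scene
 blue [61.8  9.1] [ 38   0  59  27 542] [ 0.077 -1.431  0.03 ]
 blue [224.7   6.5] [184   0  70  19 570] [-0.326 -0.887  0.03 ]
 blue [233.6 160.9] [231 157   6   7  22] [ 0.432 -0.276  0.03 ]
 blue [186.1 201.5] [183 198   7   8  40] [ 0.642 -0.286  0.03 ]
 blue [402.  240.4] [396 231  14  19 166] [0.435 0.283 0.03 ]
 blue [371.9 294.7] [364 281  18  25 273] [0.633 0.293 0.03 ]
 blue [525.1 340.6] [ 482  296   78   98 2828] [0.551 0.644 0.03 ]
 green [414.1  19. ] [399   0  31  41 864] [-0.712  -0.1836  0.016 ] [74 92 31]
 green [290.   33.5] [284  27  15  11  64] [-0.3163 -0.5514  0.016 ] [38 65 48]
 green [ 10.  162.9] [  0 154  24  18  78] [ 0.8033 -0.8416  0.016 ] [32 39 29]
 green [259.7 222. ] [251 215  19  15 212] [ 0.5807 -0.0768  0.016 ] [ 3 32 12]
 green [281.6 232.2] [272 225  20  16 260] [ 0.578  -0.0064  0.016 ] [29 56 21]
 green [304.8 240.1] [295 232  21  17 281] [0.5668 0.0609 0.016 ] [54 75 31]
 green [327.5 248. ] [318 240  20  17 273] [0.5566 0.1251 0.016 ] [84 95 65]
side
 blue [254.  113.9] [ 235   91   39   44 1106] [0.549 0.671 0.03 ]
 blue [298.1 163. ] [292 150  13  27 301] [0.634 0.301 0.03 ]
 blue [227.1 172. ] [222 161  11  22 212] [0.432 0.279 0.03 ]
 blue [356.7 324.5] [352 317  11  15 131] [ 0.627 -0.314  0.03 ]
 blue [237.  333.3] [230 321  15  24 273] [ 0.412 -0.302  0.03 ]
 green [280.8 203.4] [270 198  22  12 222] [0.5565 0.1224 0.016 ] [85 96 59]
 green [289.2 217.4] [278 211  23  14 263] [0.5669 0.0579 0.016 ] [50 79 11]
 green [298.8 233.3] [287 226  25  16 295] [ 0.5782 -0.009   0.016 ] [18 56  2]
 green [306.1 251.7] [294 244  25  16 303] [ 0.5814 -0.0782  0.016 ] [ 6 37 14]
```

```bash
python3 - <<'E'
from h import *
S={n:dict(np.load(n+"0.npz")) for n in("scene","side")}
a,b=S["scene"],S["side"]
P=[([233.6,160.9],[237,333.3]),([186.1,201.5],[356.7,324.5]),([402,240.4],[227.1,172]),([371.9,294.7],[298.1,163])]
for u,v in P:
    p,e=tri(a,u,b,v)
    print(p.round(4),"gap",round(e,4))
    for s,uv in((a,u),(b,v)):
        K,R,t=cam(s); z=(R@p+t)[2]
        w=[st[2] for c,st in blobs(blue(s)) if np.hypot(*(c-uv))<2][0]
        print("   width mm",round(w*z/K[0,0]*1000,1), "depth",round(z,3),"zmap",s["z_map"][int(uv[1]),int(uv[0])])
crop=a["color"][130:320,150:460][:,:,::-1]; crop=cv2.resize(crop,None,fx=2.5,fy=2.5,interpolation=cv2.INTER_CUBIC)
c2=cv2.resize(b["color"][130:420,190:400][:,:,::-1],None,fx=2,fy=2,interpolation=cv2.INTER_CUBIC)
cv2.imwrite("pics/crop_side.png",c2)
E
```

```text
[ 0.4141 -0.2879  0.0122] gap 0.0054
   width mm 18.5 depth 1.657 zmap 1.6473317
   width mm 27.2 depth 0.882 zmap 0.8580758
[ 0.6318 -0.2981  0.0131] gap 0.0019
   width mm 20.0 depth 1.535 zmap 1.5188022
   width mm 20.4 depth 0.902 zmap 0.8874892
[0.4321 0.2823 0.0276] gap 0.0012
   width mm 37.3 depth 1.433 zmap 1.4138553
   width mm 30.3 depth 1.343 zmap 1.3194166
[0.6337 0.294  0.0333] gap 0.0023
   width mm 43.8 depth 1.309 zmap 1.279416
   width mm 36.7 depth 1.376 zmap 1.346545
```

View pics/crop_side.png

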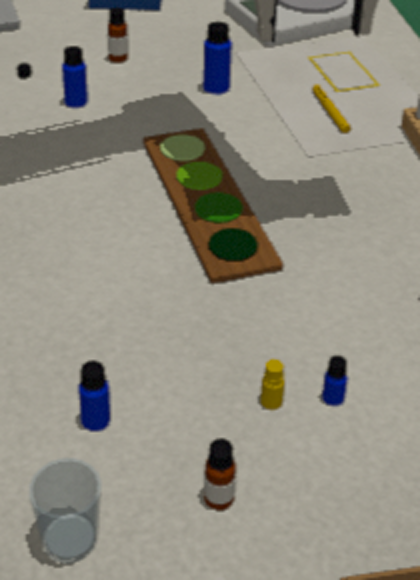

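The crop confirms the choice: b2 (side 237,330), b1 (358,322), b3 (227,170), b4 (299,160). The yellow look-alike sits about 6 cm from b1, and the glass and an amber are near b2. Next I measure those obstacles.

```bash
python3 - <<'E'
from h import *
from plant import *
S={n:dict(np.load(n+"0.npz")) for n in("scene","side")}
a,b=S["scene"],S["side"]
for n,u,v,z in(("yellow",(200,191),(326,325),.02),("ambA",(188,163),(300,372),.03),("ambB",(435,279),(249,152),.03)):
    print(n,onplane(a,u,z).round(3),onplane(b,v,z).round(3),tri(a,u,b,v)[0].round(3))
print("glass",onplane(a,(210,142),.0).round(3),onplane(b,(224,398),0).round(3))
w=snapshot("wrist"); np.savez("w0.npz",**w); cv2.imwrite("pics/w0.png",w["color"][:,:,::-1]); print(w["intrinsics"],w["rvec"],w["tvec"])
R,_=cv2.Rodrigues(np.array(w["rvec"])); print(-R.T@w["tvec"],R)
E
```

```text
yellow [ 0.581 -0.286  0.02 ] [ 0.574 -0.298  0.02 ] [ 0.576 -0.291  0.013]
ambA [ 0.516 -0.384  0.03 ] [ 0.506 -0.399  0.03 ] [ 0.508 -0.392  0.02 ]
ambB [0.504 0.404 0.03 ] [0.503 0.389 0.03 ] [0.502 0.403 0.025]
glass [ 0.377 -0.414  0.   ] [ 0.38  -0.407  0.   ]
[[325.1922621    0.         281.23201098]
 [  0.         325.1922621  207.42541899]
 [  0.           0.           1.        ]] [1.37074700e-03 3.10389164e+00 4.73422723e-01] [ 0.67464852 -0.03826082  0.39148848]
[ 0.67533713 -0.08058682  0.38380107] [[-9.99997992e-01  5.91187821e-04  1.91479678e-03]
 [ 1.13513732e-03  9.54529410e-01  2.98114602e-01]
 [-1.65148812e-03  2.98116177e-01 -9.54528165e-01]]
```

View pics/w0.png

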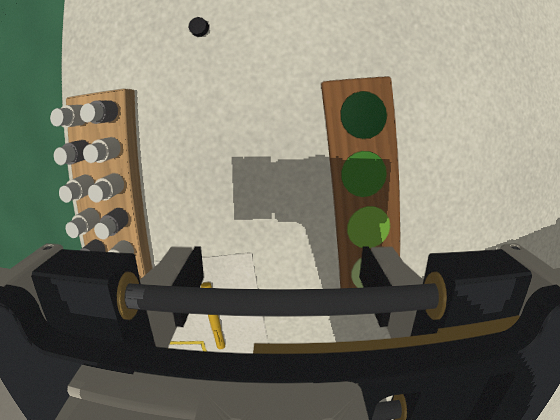

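Wrist view: coasters 4, 3 and 2 at (363,115), (363,173), (366,228), with coaster 1 partly behind a finger. I'll move beside b1 and look from the wrist.

```bash
cat >> h.py <<'E'
def wray(s,uv):
    K,R,t=cam(s); v=(np.array(uv,float)-K[:2,2])/K[0,0]; r=np.hypot(*v)
    d=np.array([*(v/r*np.sin(r)),np.cos(r)]); return -R.T@t,R.T@d
def wplane(s,uv,z):
    c,d=wray(s,uv); return c+d*(z-c[2])/d[2]
def wproj(s,p):
    K,R,t=cam(s); q=R@np.array(p)+t; th=np.arctan2(np.hypot(q[0],q[1]),q[2]); n=q[:2]/np.hypot(q[0],q[1])
    return K[:2,2]+K[0,0]*th*n
def wtable(s,mask,z,amin=60,amax=9000):
    "mask components: centroid of contour points mapped to height z, and min-enclosing size in mm"
    n,l,st,c=cv2.connectedComponentsWithStats(mask.astype(np.uint8))
    for i in range(1,n):
        if amin<st[i][4]<amax:
            k=max(cv2.findContours((l==i).astype(np.uint8),0,1)[0],key=len)[:,0]
            P=np.array([wplane(s,u,z)[:2] for u in k],np.float32)
            (cx,cy),r=cv2.minEnclosingCircle(P)
            print(c[i].round(0),st[i][4],"circ",round(cx,4),round(cy,4),"dia mm",round(2000*r,1))
E
python3 - <<'E'
from h import *
w=dict(np.load("w0.npz")); wtable(w,green(w),.016,300,4000)
E
python3 -m handwheel '[[[0.2,-0.2,0],[0,0,0]],[[0.2,-0.4,0],[0,0,0]],[[0.2,-0.6,0],[0,0,0]],[[0.2,-0.8,0],[0,0,0]],[[0.2,-1,0],[0,0,0]]]'
python3 -m handwheel '[[[0,-0.2,0.2],[0,0,0]],[[0,-0.35,0.2],[0,0,0]],[[0,-0.35,0.2],[0,0,0]],[[0,-0.35,0.2],[0,0,0]],[[0,-0.35,0.2],[0,0,0]]]' 
cat > look.py <<'E'
import sys
from h import *
from plant import *
n=sys.argv[1]; w=snapshot("wrist"); np.savez(n+".npz",**w); cv2.imwrite(f"pics/{n}.png",w["color"][:,:,::-1])
o=get_obs(); print(o["tool_pos"].round(4),o["orientation"].round(2),o["clock"])
z=float(sys.argv[2]) if len(sys.argv)>2 else 0
print("blue");wtable(w,blue(w),z,60,9000)
print("green");wtable(w,green(w),.016,300,9000)
E
python3 look.py w1
```

```text
[363. 115.] 1713 circ 0.5805 -0.0766 dia mm 55.3
[363. 173.] 1643 circ 0.5776 -0.0071 dia mm 56.2
[368. 227.] 1418 circ 0.5669 0.0605 dia mm 56.9
clock: 0.57
tool_pos: [0.6344, -0.1967, 0.2408]
orientation: [180.0, 0.0, -179.9]
force: [1.7, -0.1, 0.3]
opening: 0.0875
clock: 0.98
tool_pos: [0.6348, -0.2656, 0.2001]
orientation: [180.0, -0.0, 179.9]
force: [0.8, -0.1, 0.8]
opening: 0.0877
[ 0.6352 -0.2649  0.2007] [-1.8000e+02  1.0000e-02 -1.7999e+02] 1.0333
blue
[283. 152.] 117 circ 0.6321 -0.2952 dia mm 23.6
[474. 169.] 580 circ 0.3957 -0.2872 dia mm 55.2
green
[ 15. 145.] 7651 circ 1.0445 -0.3423 dia mm 396.5
[324. 329.] 977 circ 0.5805 -0.078 dia mm 56.2
```

View w1.

View pics/w1.png

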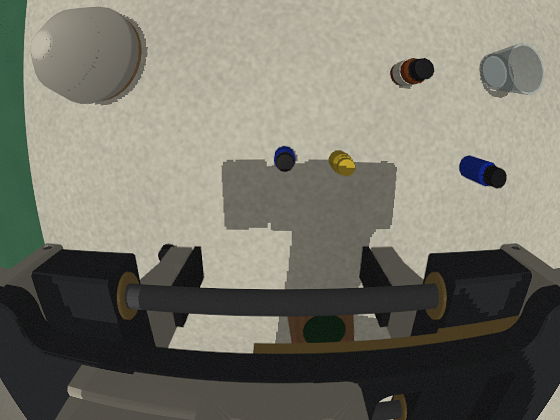

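The wrist view shows b1 at (285,158), yellow at (343,162), b2 at (483,172), an amber at (412,72) and the glass at (512,70).

```bash
python3 - <<'E'
from h import *
w=dict(np.load("w1.npz"))
print("b1 cap",wplane(w,(285.5,159),.047).round(4),"yel cap",wplane(w,(344,163),.047).round(4),"b2 cap",wplane(w,(495,176),.06).round(4))
for p in [(.632,-.298),(.632,-.302)]: print(wproj(w,[*p,0]),wproj(w,[*p,.015]),wproj(w,[*p,.048]))
k=blue(w); ys,xs=np.nonzero(k[140:170,270:300]); print(xs.min()+270,xs.max()+270,ys.min()+140)
g=w["color"].sum(2)[135:175,284]; print(g)
E
```

```text
b1 cap [ 0.6311 -0.3001  0.047 ] yel cap [ 0.5764 -0.2968  0.047 ] b2 cap [ 0.4121 -0.2913  0.06  ]
[284.05927753 154.18034499] [284.20194106 156.21499487] [284.56467233 161.3993252 ]
[284.05958388 150.46828842] [284.20272826 152.34021012] [284.56692995 157.11238616]
274 294 146
[512 518 532 541 535 534 536 534 535 548 491 173 105 134 159 180 139  75
  60  99 133 124 114 117 122 121 103 119 115 116 112 112 123 106  67  45
  87 317 314 310]
```

```bash
python3 -m handwheel '[[[0.02,-0.17,0.2],[0,0,0.1]],[[0.02,-0.17,0.4],[0,0,0.1]],[[0.02,-0.17,0.4],[0,0,0.1]],[[0.02,-0.17,0.4],[0,0,0.1]],[[0.02,-0.17,0.4],[0,0,0.1]]]' -0.2
python3 -m handwheel '[[[0,0,0],[0,0,0]],[[0,0,0],[0,0,0]],[[0,0,0],[0,0,0]]]'
python3 look.py w2
```

```text
clock: 1.45
tool_pos: [0.6311, -0.2979, 0.1199]
orientation: [-180.0, -0.1, 143.9]
force: [0.3, 0.2, 1.1]
opening: 0.0598
clock: 1.7
tool_pos: [0.6316, -0.2984, 0.1214]
orientation: [180.0, 0.1, 144.5]
force: [-0.2, 0.2, -0.4]
opening: 0.0526
[ 0.6315 -0.2986  0.1213] [1.7997e+02 6.0000e-02 1.4445e+02] 1.75
blue
[493.  77.] 1074 circ 0.3941 -0.2853 dia mm 60.3
[282. 205.] 360 circ 0.6346 -0.294 dia mm 28.1
[556. 399.] 154 circ 0.4147 0.3524 dia mm 147.5
green
```

View pics/w2.png

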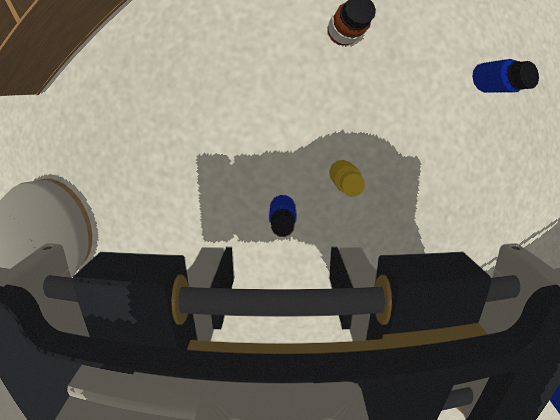

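b1 is at (283,215), centred between the fingers.

```bash
python3 - <<'E'
from h import *
w=dict(np.load("w2.npz"))
print(wplane(w,(283,226),.048).round(4), wplane(w,(283,199),.004).round(4), "yel",wplane(w,(351,186),.047))
for z in(0,.029,.048): print(wproj(w,[.6315,-.300,z]))
E
python3 -m handwheel '[[[0,0,0.12],[0,0,0]],[[0,0,0.25],[0,0,0]],[[0,0,0.38],[0,0,0]],[[0,0,0.48],[0,0,0]],[[0,0,0.5],[0,0,0]]]'
python3 -m handwheel '[[[0,0,0],[0,0,0]],[[0,0,0],[0,0,0]],[[0,0,0],[0,0,0]],[[0,0,0],[0,0,0]],[[0,0,0],[0,0,0]]]' 1
```

```text
[ 0.6316 -0.2966  0.048 ] [ 0.6271 -0.3026  0.004 ] yel [ 0.57580577 -0.29275857  0.047     ]
[280.55071753 202.94788155]
[280.43326677 213.74963878]
[280.34153244 222.22086098]
clock: 2.17
tool_pos: [0.6287, -0.2983, 0.0168]
orientation: [-179.9, -0.3, 144.3]
force: [-1.1, 0.5, 0.2]
opening: 0.0528
clock: 2.58
tool_pos: [0.6318, -0.2994, 0.0221]
orientation: [179.9, 0.1, 144.2]
force: [-0.1, 0.2, 0.1]
opening: 0.0245
```

```bash
python3 -m handwheel '[[[0,0,0],[0,0,0]],[[0,0,0],[0,0,0]],[[0,0,0],[0,0,0]],[[0,0,0],[0,0,0]]]' 1
python3 -m handwheel '[[[0,0,-0.05],[0,0,0]],[[0,0,-0.15],[0,0,-0.02]],[[0,0,-0.3],[0,0,-0.04]],[[0,0,-0.45],[0,0,-0.06]],[[0,0,-0.5],[0,0,-0.08]]]'
python3 -m handwheel '[[[0,0,0],[0,0,-0.02]],[[0,0,0],[0,0,-0.02]],[[0,0,0],[0,0,-0.02]]]'
```

```text
clock: 2.92
tool_pos: [0.6316, -0.2993, 0.0219]
orientation: [180.0, 0.1, 144.2]
force: [-0.7, 1.7, 6.7]
opening: 0.0211
clock: 3.33
tool_pos: [0.633, -0.3002, 0.1263]
orientation: [-179.9, 0.4, 173.2]
force: [0.4, -0.0, 1.2]
opening: 0.021
clock: 3.58
tool_pos: [0.6307, -0.2991, 0.1209]
orientation: [180.0, 0.0, 179.8]
force: [0.3, -0.9, -1.2]
opening: 0.0211
```

```bash
python3 -m handwheel '[[[0.04,0.1,0],[0,0,0]],[[0.07,0.25,0],[0,0,0]],[[0.1,0.4,0],[0,0,0]],[[0.14,0.55,0],[0,0,0]],[[0.17,0.7,0],[0,0,0]]]'
python3 -m handwheel '[[[0.04,0.16,0],[0,0,0]],[[0.07,0.32,0],[0,0,0]],[[0.1,0.48,0],[0,0,0]],[[0.14,0.64,0],[0,0,0]],[[0.17,0.8,0],[0,0,0]]]'
python3 -m handwheel '[[[0.02,0.16,0],[0,0,0]],[[0.03,0.32,0],[0,0,0]],[[0.03,0.48,0],[0,0,0]],[[0.03,0.58,0],[0,0,0]],[[0.03,0.61,0],[0,0,0]]]'
python3 -m handwheel '[[[0,0,0],[0,0,0]],[[0,0,0],[0,0,0]],[[0,0,0],[0,0,0]],[[0,0,0],[0,0,0]]]'
python3 look.py w3
```

```text
clock: 4.0
tool_pos: [0.5955, -0.1582, 0.1196]
orientation: [180.0, -0.1, 179.7]
force: [-0.5, 0.7, -0.3]
opening: 0.021
clock: 4.42
tool_pos: [0.5615, 0.002, 0.12]
orientation: [-180.0, -0.1, 179.7]
force: [1.0, -0.5, -0.8]
opening: 0.0212
clock: 4.83
tool_pos: [0.5565, 0.1254, 0.1201]
orientation: [-180.0, -0.0, 179.9]
force: [0.0, -0.0, -0.3]
opening: 0.0213
clock: 5.17
tool_pos: [0.5565, 0.1215, 0.1203]
orientation: [-180.0, -0.0, 179.9]
force: [0.1, -0.0, 0.6]
opening: 0.0211
[0.5567 0.1216 0.1205] [-1.7999e+02 -2.0000e-02  1.7992e+02] 5.2167
blue
[282. 264.] 1330 circ 0.5573 0.1844 dia mm 55.1
green
[254.  49.] 3998 circ 0.577 -0.0067 dia mm 55.8
[269. 135.] 4073 circ 0.5659 0.0609 dia mm 56.1
[283. 213.] 3443 circ 0.5552 0.1246 dia mm 56.1
```

View pics/w3.png

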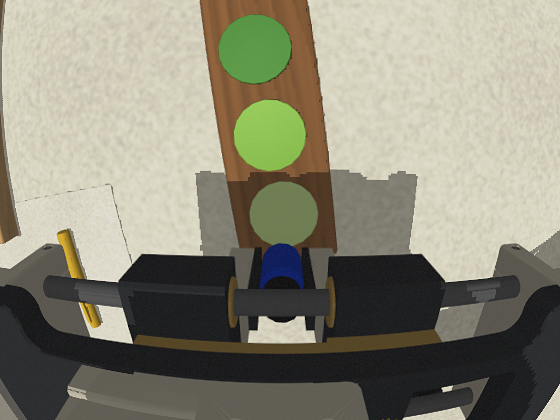

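b1 hangs upright over coaster 1 (283,213). Its measured centre is (0.5555, 0.1243), so I nudge slightly and lower.

```bash
python3 -m handwheel '[[[0,0.015,0.1],[0,0,0]],[[0.005,0.015,0.22],[0,0,0]],[[0.005,0.015,0.32],[0,0,0]],[[0.005,0.015,0.37],[0,0,0]],[[0.005,0.015,0.39],[0,0,0]]]'
python3 -m handwheel '[[[0,0,0],[0,0,0]],[[0,0,0],[0,0,0]],[[0,0,0.008],[0,0,0]],[[0,0,0.015],[0,0,0]],[[0,0,0.02],[0,0,0]]]'
python3 -m handwheel '[[[0,0,0],[0,0,0]],[[0,0,0],[0,0,0]]]'
```

```text
clock: 5.63
tool_pos: [0.5548, 0.1245, 0.0409]
orientation: [-179.9, -0.1, 180.0]
force: [0.4, 0.0, -0.1]
opening: 0.0209
clock: 6.05
tool_pos: [0.5561, 0.126, 0.0392]
orientation: [180.0, 0.1, -180.0]
force: [-0.1, -0.5, -0.1]
opening: 0.0209
clock: 6.22
tool_pos: [0.5558, 0.1258, 0.0388]
orientation: [180.0, 0.0, -180.0]
force: [0.1, -1.2, -0.9]
opening: 0.0213
```

```bash
python3 -m handwheel '[[[0,0,0.004],[0,0,0]],[[0,0,0.006],[0,0,0]],[[0,0,0.006],[0,0,0]],[[0,0,0.006],[0,0,0]]]'
python3 -m handwheel '[[[0,0,0],[0,0,0]],[[0,0,0],[0,0,0]],[[0,0,0],[0,0,0]],[[0,0,0],[0,0,0]],[[0,0,0],[0,0,0]]]' -0.2
python3 -m handwheel '[[[0,0,-0.1],[0,0,0]],[[0,0,-0.25],[0,0,0]],[[0,0,-0.45],[0,0,0]],[[0,0,-0.6],[0,0,0]],[[0,0,-0.6],[0,0,0]]]'
```

```text
clock: 6.55
tool_pos: [0.5559, 0.1258, 0.0378]
orientation: [180.0, 0.0, -179.9]
force: [-2.0, -0.2, 5.9]
opening: 0.0207
clock: 6.97
tool_pos: [0.5556, 0.1257, 0.0372]
orientation: [-180.0, -0.0, -180.0]
force: [0.0, 0.3, 0.4]
opening: 0.0482
clock: 7.38
tool_pos: [0.5591, 0.127, 0.1642]
orientation: [179.8, 0.5, -179.9]
force: [1.1, 0.4, 0.9]
opening: 0.0526
```

Contact on coaster 1 and released. On to b2.

```bash
python3 -m handwheel '[[[0.05,-0.14,0],[0,0,0]],[[0.1,-0.28,0],[0,0,0]],[[0.15,-0.42,0],[0,0,0]],[[0.2,-0.56,0],[0,0,0]],[[0.25,-0.7,0],[0,0,0]]]' 0
python3 -m handwheel '[[[0.05,-0.14,0],[0,0,0]],[[0.1,-0.28,0],[0,0,0]],[[0.15,-0.42,0],[0,0,0]],[[0.2,-0.56,0],[0,0,0]],[[0.25,-0.7,0],[0,0,0]]]' -0.3
python3 -m handwheel '[[[0.05,-0.14,0],[0,0,0]],[[0.1,-0.28,0],[0,0,0]],[[0.15,-0.42,0],[0,0,0]],[[0.19,-0.5,0],[0,0,0]],[[0.2,-0.58,0],[0,0,0]]]'
python3 -m handwheel '[[[0,0,0],[0,0,0]],[[0,0,0],[0,0,0]],[[0,0,0],[0,0,0]],[[0,0,0],[0,0,0]]]'
python3 look.py w4
```

```text
clock: 7.8
tool_pos: [0.505, -0.0154, 0.1573]
orientation: [180.0, 0.0, -179.9]
force: [0.1, 0.3, -0.7]
opening: 0.0438
clock: 8.22
tool_pos: [0.4551, -0.1556, 0.1574]
orientation: [180.0, 0.0, -180.0]
force: [0.6, -0.4, -0.5]
opening: 0.0569
clock: 8.63
tool_pos: [0.4144, -0.2716, 0.1572]
orientation: [180.0, -0.0, 179.9]
force: [-0.2, -0.5, -0.1]
opening: 0.0573
clock: 8.97
tool_pos: [0.4161, -0.2698, 0.1573]
orientation: [180.0, -0.0, -179.9]
force: [-0.5, 0.3, 0.0]
opening: 0.0574
[ 0.4162 -0.2698  0.1574] [ 180.      0.   -179.91] 9.0167
blue
[287. 170.] 391 circ 0.4101 -0.2851 dia mm 35.7
green
```

View pics/w4.png

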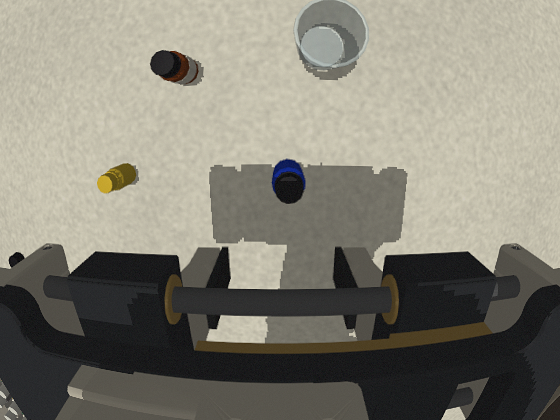

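b2 is at (288,180), with the cap top at about (289,190).

```bash
python3 - <<'E'
from h import *
w=dict(np.load("w4.npz"))
k=w["color"].astype(int); m=(k.sum(2)<110)|blue(w); ys,xs=np.nonzero(m[140:215,262:315]); print(xs.min()+262,xs.max()+262,ys.min()+140,ys.max()+140)
for p in [(.412,-.291),(.412,-.294)]: print(wproj(w,[p[0],p[1]-.014,.0]),wproj(w,[*p,.066]),wproj(w,[p[0],p[1]+.011,.066]))
E
```

```text
272 304 160 203
[286.14919466 157.53717217] [287.40977415 189.30309913] [287.32194794 203.42323292]
[286.16122311 154.36763937] [287.43273223 185.3953861 ] [287.34644209 199.60611646]
```

```bash
python3 -m handwheel '[[[0.02,-0.1,0.02],[0,0,0]],[[0.02,-0.1,0.15],[0,0,0]],[[0.023,-0.103,0.3],[0,0,0]],[[0.023,-0.103,0.4],[0,0,0]],[[0.023,-0.103,0.4],[0,0,0]]]'
python3 -m handwheel '[[[0,0,0.1],[0,0,0]],[[0,0,0.2],[0,0,0]],[[0,0,0.25],[0,0,0]],[[0,0,0.26],[0,0,0]],[[0,0,0.26],[0,0,0]]]'
python3 -m handwheel '[[[0,0,0],[0,0,0]],[[0,0,0],[0,0,0]],[[0,0,0],[0,0,0]],[[0,0,0],[0,0,0]],[[0,0,0],[0,0,0]]]' 1
python3 -m handwheel '[[[0,0,0],[0,0,0]],[[0,0,0],[0,0,0]],[[0,0,0],[0,0,0]]]' 1
```

```text
clock: 9.43
tool_pos: [0.409, -0.2896, 0.0737]
orientation: [179.9, -0.4, -180.0]
force: [-0.7, 0.3, -0.6]
opening: 0.0573
clock: 9.85
tool_pos: [0.4119, -0.2907, 0.0258]
orientation: [-180.0, -0.0, -179.9]
force: [-0.2, 0.5, 0.6]
opening: 0.0569
clock: 10.27
tool_pos: [0.4116, -0.291, 0.0259]
orientation: [-180.0, 0.0, -180.0]
force: [-0.4, -0.2, -0.1]
opening: 0.0292
clock: 10.52
tool_pos: [0.4115, -0.2911, 0.0258]
orientation: [-180.0, 0.0, -180.0]
force: [-0.9, 1.7, 6.4]
opening: 0.0271
```

```bash
python3 -m handwheel '[[[0,0,-0.05],[0,0,0]],[[0,0,-0.15],[0,0,0]],[[0,0,-0.3],[0,0,0]],[[0,0,-0.45],[0,0,0]],[[0,0,-0.5],[0,0,0]]]'
python3 -m handwheel '[[[-0.05,0.1,0],[0,0,0]],[[-0.1,0.22,0],[0,0,0]],[[-0.15,0.34,0],[0,0,0]],[[-0.2,0.46,0],[0,0,0]],[[-0.26,0.6,0],[0,0,0]]]'
python3 -m handwheel '[[[-0.05,0.13,0],[0,0,0]],[[-0.1,0.26,0],[0,0,0]],[[-0.16,0.39,0],[0,0,0]],[[-0.22,0.52,0],[0,0,0]],[[-0.28,0.65,0],[0,0,0]]]'
python3 -m handwheel '[[[-0.05,0.12,0],[0,0,0]],[[-0.1,0.24,0],[0,0,0]],[[-0.16,0.36,0],[0,0,0]],[[-0.22,0.47,0],[0,0,0]],[[-0.235,0.505,0],[0,0,0]]]'
python3 -m handwheel '[[[0,0,0],[0,0,0]],[[0,0,0],[0,0,0]],[[0,0,0],[0,0,0]],[[0,0,0],[0,0,0]]]'
python3 look.py w5
```

```text
clock: 10.93
tool_pos: [0.4131, -0.2918, 0.1293]
orientation: [-179.9, 0.3, -179.9]
force: [1.9, -0.8, -0.2]
opening: 0.0273
clock: 11.35
tool_pos: [0.4631, -0.1701, 0.1251]
orientation: [180.0, -0.0, 180.0]
force: [0.9, -0.5, -0.9]
opening: 0.0275
clock: 11.77
tool_pos: [0.5193, -0.0395, 0.1251]
orientation: [180.0, -0.0, -180.0]
force: [-0.2, -0.3, -0.3]
opening: 0.0274
clock: 12.18
tool_pos: [0.5677, 0.0628, 0.1249]
orientation: [180.0, 0.0, -179.9]
force: [0.3, -0.1, -0.6]
opening: 0.0271
clock: 12.52
tool_pos: [0.5656, 0.0592, 0.1253]
orientation: [-180.0, -0.0, 180.0]
force: [0.6, -0.3, -0.3]
opening: 0.0274
[0.5657 0.0592 0.1254] [-1.8000e+02 -1.0000e-02  1.7998e+02] 12.5667
blue
[281. 262.] 2474 circ 0.5658 0.1224 dia mm 71.9
green
[263.  41.] 3781 circ 0.5806 -0.0759 dia mm 55.6
[267. 127.] 3940 circ 0.577 -0.0068 dia mm 55.7
[281. 208.] 3221 circ 0.5662 0.0605 dia mm 56.1
```

```bash
python3 -m handwheel '[[[0,0.007,0.1],[0,0,0]],[[-0.003,0.007,0.22],[0,0,0]],[[-0.003,0.007,0.32],[0,0,0]],[[-0.003,0.007,0.38],[0,0,0]],[[-0.003,0.007,0.395],[0,0,0]]]'
python3 -m handwheel '[[[0,0,0],[0,0,0]],[[0,0,0.005],[0,0,0]],[[0,0,0.012],[0,0,0]],[[0,0,0.018],[0,0,0]],[[0,0,0.023],[0,0,0]]]'
python3 -m handwheel '[[[0,0,0.001],[0,0,0]],[[0,0,0.002],[0,0,0]],[[0,0,0.002],[0,0,0]]]'
```

```text
clock: 12.98
tool_pos: [0.5651, 0.0603, 0.0442]
orientation: [-179.9, -0.2, 180.0]
force: [-0.6, -0.3, 0.3]
opening: 0.0275
clock: 13.4
tool_pos: [0.5671, 0.0617, 0.0424]
orientation: [180.0, 0.1, -180.0]
force: [0.5, 0.2, -1.3]
opening: 0.027
clock: 13.65
tool_pos: [0.5669, 0.0616, 0.0419]
orientation: [180.0, 0.0, -179.9]
force: [-2.4, -0.3, 4.5]
opening: 0.0271
```

```bash
python3 -m handwheel '[[[0,0,0],[0,0,0]],[[0,0,0],[0,0,0]],[[0,0,0],[0,0,0]],[[0,0,0],[0,0,0]],[[0,0,0],[0,0,0]]]' -0.2
python3 -m handwheel '[[[0,0,-0.1],[0,0,0]],[[0,0,-0.25],[0,0,0]],[[0,0,-0.45],[0,0,0]],[[0,0,-0.65],[0,0,0]],[[0,0,-0.7],[0,0,0]]]'
python3 -m handwheel '[[[0.08,0.12,0],[0,0,0]],[[0.16,0.24,0],[0,0,0]],[[0.24,0.36,0],[0,0,0]],[[0.32,0.48,0],[0,0,0]],[[0.4,0.6,0],[0,0,0]]]' -0.4
python3 -m handwheel '[[[0.08,0.12,0],[0,0,0]],[[0.16,0.24,0],[0,0,0]],[[0.24,0.34,0],[0,0,0]],[[0.27,0.39,0],[0,0,0]],[[0.27,0.39,0],[0,0,0]]]'
python3 -m handwheel '[[[0,0,0],[0,0,0]],[[0,0,0],[0,0,0]],[[0,0,0],[0,0,0]],[[0,0,0],[0,0,0]]]'
python3 look.py w6
```

```text
clock: 14.07
tool_pos: [0.5667, 0.0615, 0.0412]
orientation: [-180.0, -0.0, -180.0]
force: [0.1, -0.1, -0.2]
opening: 0.0511
clock: 14.48
tool_pos: [0.5697, 0.0621, 0.188]
orientation: [179.9, 0.5, -179.9]
force: [1.2, 0.7, 1.3]
opening: 0.0524
clock: 14.9
tool_pos: [0.4858, 0.1823, 0.1814]
orientation: [180.0, 0.0, -180.0]
force: [-0.3, -0.2, 0.1]
opening: 0.0613
clock: 15.32
tool_pos: [0.4317, 0.2612, 0.1815]
orientation: [180.0, 0.0, -179.8]
force: [-0.4, -0.5, 0.4]
opening: 0.0613
clock: 15.65
tool_pos: [0.4331, 0.2587, 0.1812]
orientation: [-180.0, -0.0, 180.0]
force: [-0.7, -0.3, -0.4]
opening: 0.061
[0.433  0.2587 0.1813] [-1.7999e+02 -1.0000e-02  1.7997e+02] 15.7
blue
[141.   6.] 454 circ 0.586 0.052 dia mm 52.5
[154.  64.] 336 circ 0.5684 0.123 dia mm 32.9
[284. 211.] 790 circ 0.4302 0.2919 dia mm 52.4
[101. 226.] 1568 circ 0.6599 0.3003 dia mm 97.7
green
[151.  15.] 742 circ 0.5655 0.0639 dia mm 56.1
[162.  61.] 1522 circ 0.5546 0.1255 dia mm 56.6
```

View pics/w6.png

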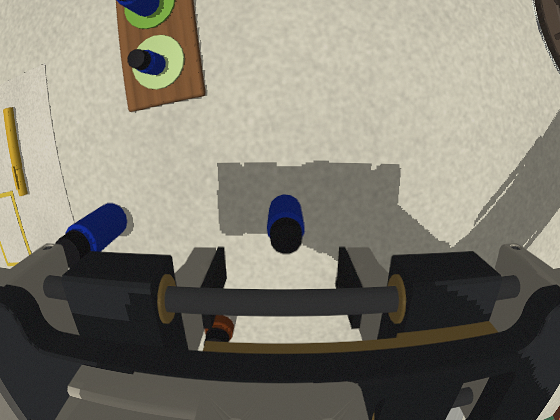

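b1 and b2 stand on their coasters at (150,62) and (145,8). b3 is at (285,225), with its cap at (286,237).

```bash
python3 - <<'E'
from h import *
w=dict(np.load("w6.npz"))
k=w["color"].astype(int); m=(k.sum(2)<110)|blue(w); n,l,st,c=cv2.connectedComponentsWithStats(m.astype(np.uint8)); i=l[220,285]; print(st[i])
for p in [(.4315,.282),(.4315,.285)]: print(wproj(w,[p[0],p[1]-.017,.0]),wproj(w,[*p,.082]),wproj(w,[p[0],p[1]+.0135,.082]))
E
```

```text
[ 267  195   37   58 1717]
[283.15812055 193.87088314] [283.76924474 240.21693817] [283.74028059 255.16711563]
[283.15675407 196.66348927] [283.76302464 243.59299158] [283.73352615 258.40382145]
```

```bash
python3 -m handwheel '[[[0.013,0.1,0.02],[0,0,0]],[[0.013,0.114,0.12],[0,0,0]],[[0.013,0.114,0.25],[0,0,0]],[[0.013,0.114,0.38],[0,0,0]],[[0.013,0.114,0.4],[0,0,0]]]'
python3 -m handwheel '[[[0,0,0.08],[0,0,0]],[[0,0,0.18],[0,0,0]],[[0,0,0.26],[0,0,0]],[[0,0,0.295],[0,0,0]],[[0,0,0.295],[0,0,0]]]'
python3 -m handwheel '[[[0,0,0],[0,0,0]],[[0,0,0],[0,0,0]],[[0,0,0],[0,0,0]],[[0,0,0],[0,0,0]],[[0,0,0],[0,0,0]]]' 1
python3 -m handwheel '[[[0,0,0],[0,0,0]],[[0,0,0],[0,0,0]],[[0,0,0],[0,0,0]]]' 1
```

```text
clock: 16.12
tool_pos: [0.4285, 0.2799, 0.0976]
orientation: [-179.7, -0.2, 179.9]
force: [-0.7, -0.4, -0.1]
opening: 0.0612
clock: 16.53
tool_pos: [0.4298, 0.2815, 0.0416]
orientation: [-179.9, -0.1, -180.0]
force: [0.2, 0.7, -0.6]
opening: 0.0612
clock: 16.95
tool_pos: [0.4302, 0.2825, 0.043]
orientation: [179.9, 0.0, -180.0]
force: [-0.3, 1.1, -0.2]
opening: 0.0335
clock: 17.2
tool_pos: [0.4302, 0.2826, 0.043]
orientation: [180.0, 0.0, -179.9]
force: [-1.1, -0.7, 6.7]
opening: 0.0333
```

```bash
python3 -m handwheel '[[[0,0,-0.05],[0,0,0]],[[0,0,-0.2],[0,0,0]],[[0,0,-0.38],[0,0,0]],[[0,0,-0.56],[0,0,0]],[[0,0,-0.65],[0,0,0]]]'
python3 -m handwheel '[[[-0.05,-0.1,0],[0,0,0]],[[-0.1,-0.22,0],[0,0,0]],[[-0.15,-0.34,0],[0,0,0]],[[-0.2,-0.46,0],[0,0,0]],[[-0.26,-0.58,0],[0,0,0]]]'
python3 -m handwheel '[[[-0.06,-0.13,0],[0,0,0]],[[-0.12,-0.26,0],[0,0,0]],[[-0.18,-0.39,0],[0,0,0]],[[-0.25,-0.52,0],[0,0,0]],[[-0.32,-0.62,0],[0,0,0]]]'
python3 -m handwheel '[[[-0.05,-0.1,0],[0,0,0]],[[-0.1,-0.2,0],[0,0,0]],[[-0.14,-0.24,0],[0,0,0]],[[-0.155,-0.25,0],[0,0,0]],[[-0.155,-0.25,0],[0,0,0]]]'
python3 -m handwheel '[[[0,0,0],[0,0,0]],[[0,0,0],[0,0,0]],[[0,0,0],[0,0,0]],[[0,0,0],[0,0,0]]]'
python3 look.py w7
```

```text
clock: 17.62
tool_pos: [0.4311, 0.2831, 0.1772]
orientation: [179.8, 0.2, -179.9]
force: [1.1, 0.4, -0.7]
opening: 0.0332
clock: 18.03
tool_pos: [0.4819, 0.165, 0.173]
orientation: [180.0, 0.0, -179.9]
force: [0.8, -0.4, -0.2]
opening: 0.0333
clock: 18.45
tool_pos: [0.5461, 0.0404, 0.173]
orientation: [180.0, -0.0, -180.0]
force: [0.4, 0.8, -0.4]
opening: 0.0329
clock: 18.87
tool_pos: [0.5775, -0.0081, 0.1724]
orientation: [-180.0, -0.0, 180.0]
force: [0.0, -0.1, -1.3]
opening: 0.0334
clock: 19.2
tool_pos: [0.5769, -0.0069, 0.1726]
orientation: [180.0, 0.0, -179.9]
force: [0.3, 0.7, -1.3]
opening: 0.0333
[ 0.577  -0.0071  0.1726] [ 1.7999e+02  1.0000e-02 -1.7991e+02] 19.25
blue
[282. 251.] 3371 circ 0.5782 0.0727 dia mm 106.5
green
[278. 121.] 2769 circ 0.5804 -0.0766 dia mm 55.2
[282. 192.] 2430 circ 0.5771 -0.0073 dia mm 56.4
```

```bash
python3 -m handwheel '[[[0,0,0.1],[0,0,0]],[[0,0,0.25],[0,0,0]],[[0,0,0.4],[0,0,0]],[[0,0,0.51],[0,0,0]],[[0,0,0.54],[0,0,0]]]'
python3 -m handwheel '[[[0,0,0],[0,0,0]],[[0,0,0.01],[0,0,0]],[[0,0,0.018],[0,0,0]],[[0,0,0.025],[0,0,0]],[[0,0,0.028],[0,0,0]]]'
python3 -m handwheel '[[[0,0,0.001],[0,0,0]],[[0,0,0.001],[0,0,0]],[[0,0,0.001],[0,0,0]]]'
```

```text
clock: 19.67
tool_pos: [0.5748, -0.0079, 0.0609]
orientation: [-179.9, -0.3, -180.0]
force: [0.0, 0.8, -0.4]
opening: 0.0333
clock: 20.08
tool_pos: [0.5778, -0.0075, 0.0598]
orientation: [180.0, 0.1, -180.0]
force: [-0.4, -0.8, -0.7]
opening: 0.0329
clock: 20.33
tool_pos: [0.5774, -0.0077, 0.059]
orientation: [180.0, 0.0, -180.0]
force: [-0.5, -0.5, 0.4]
opening: 0.0333
```

One more millimetre until contact, then release and on to b4.

```bash
python3 -m handwheel '[[[0,0,0.002],[0,0,0]],[[0,0,0.004],[0,0,0]],[[0,0,0.004],[0,0,0]],[[0,0,0.004],[0,0,0]]]'
python3 -m handwheel '[[[0,0,0],[0,0,0]],[[0,0,0],[0,0,0]],[[0,0,0],[0,0,0]],[[0,0,0],[0,0,0]],[[0,0,0],[0,0,0]]]' -0.3
python3 -m handwheel '[[[0,0,-0.1],[0,0,0]],[[0,0,-0.25],[0,0,0]],[[0,0,-0.45],[0,0,0]],[[0,0,-0.65],[0,0,0]],[[0,0,-0.72],[0,0,0]]]'
python3 -m handwheel '[[[-0.05,0.15,0],[0,0,0]],[[-0.09,0.3,0],[0,0,0]],[[-0.12,0.45,0],[0,0,0]],[[-0.14,0.6,0],[0,0,0]],[[-0.16,0.75,0],[0,0,0]]]' -0.6
python3 -m handwheel '[[[-0.04,0.15,0],[0,0,0]],[[-0.08,0.3,0],[0,0,0]],[[-0.11,0.45,0],[0,0,0]],[[-0.13,0.58,0],[0,0,0]],[[-0.13,0.62,0],[0,0,0]]]'
python3 -m handwheel '[[[0,0,0],[0,0,0]],[[0,0,0],[0,0,0]],[[0,0,0],[0,0,0]],[[0,0,0],[0,0,0]]]'
python3 look.py w8
```

```text
clock: 20.67
tool_pos: [0.5774, -0.0077, 0.059]
orientation: [-180.0, 0.0, -179.9]
force: [-3.2, 1.7, 9.6]
opening: 0.0333
clock: 21.08
tool_pos: [0.5772, -0.0077, 0.0576]
orientation: [-180.0, -0.0, -180.0]
force: [-0.1, -0.4, -1.1]
opening: 0.0556
clock: 21.5
tool_pos: [0.5796, -0.0076, 0.2079]
orientation: [180.0, 0.4, -179.9]
force: [2.1, 0.2, 0.9]
opening: 0.057
clock: 21.92
tool_pos: [0.6091, 0.1436, 0.2016]
orientation: [-180.0, -0.0, -180.0]
force: [0.3, 0.1, -0.2]
opening: 0.0701
clock: 22.33
tool_pos: [0.6354, 0.2698, 0.2007]
orientation: [-180.0, -0.0, -179.8]
force: [0.2, -0.6, 0.4]
opening: 0.0703
clock: 22.67
tool_pos: [0.635, 0.2652, 0.2019]
orientation: [-180.0, -0.0, 180.0]
force: [-0.6, -0.0, 0.3]
opening: 0.0702
[0.635  0.2653 0.2021] [1.7999e+02 1.0000e-02 1.7998e+02] 22.7167
blue
[349.   3.] 144 circ 0.5628 0.0608 dia mm 26.7
[359.  57.] 226 circ 0.5492 0.1226 dia mm 28.3
[285. 210.] 1040 circ 0.6294 0.3062 dia mm 65.6
green
[ 15. 160.] 6801 circ 1.0476 0.189 dia mm 399.0
[350.   9.] 661 circ 0.5663 0.0662 dia mm 54.0
[358.  55.] 1543 circ 0.5555 0.1253 dia mm 56.0
```

View pics/w8.png

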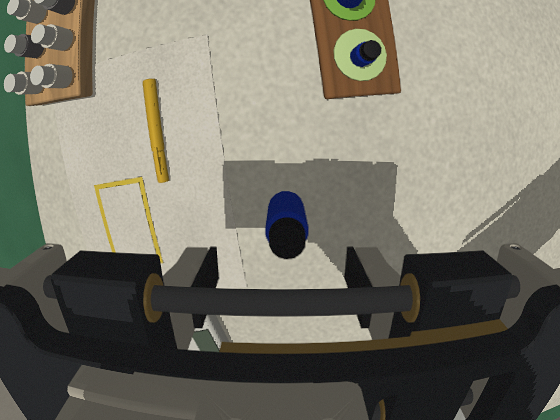

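b4 is at (286,225), cap at (287,240), between the fingers.

```bash
python3 - <<'E'
from h import *
w=dict(np.load("w8.npz"))
k=w["color"].astype(int); m=(k.sum(2)<110)|blue(w); n,l,st,c=cv2.connectedComponentsWithStats(m.astype(np.uint8)); i=l[215,285]; print(st[i])
for p in [(.632,.291),(.632,.294)]: print(wproj(w,[p[0],p[1]-.020,.0]),wproj(w,[*p,.098]),wproj(w,[p[0],p[1]+.0155,.098]),wproj(w,[p[0],p[1],.073]))
E
```

```text
[ 266  191   42   68 2253]
[284.3266333 188.4403562] [285.39750563 240.62905194] [285.32292055 257.40179599] [285.05250897 229.6963474 ]
[284.32188105 191.08907229] [285.38340108 243.93718834] [285.30804009 260.55548636] [285.04162497 232.78742673]
```

```bash
python3 -m handwheel '[[[0.02,0.12,0],[0,0,0]],[[0.02,0.137,0.1],[0,0,0]],[[0.02,0.137,0.24],[0,0,0]],[[0.02,0.137,0.38],[0,0,0]],[[0.02,0.137,0.42],[0,0,0]]]'
python3 -m handwheel '[[[0,0,0.08],[0,0,0]],[[0,0,0.18],[0,0,0]],[[0,0,0.27],[0,0,0]],[[0,0,0.31],[0,0,0]],[[0,0,0.31],[0,0,0]]]'
python3 -m handwheel '[[[0,0,0],[0,0,0]],[[0,0,0],[0,0,0]],[[0,0,0],[0,0,0]],[[0,0,0],[0,0,0]],[[0,0,0],[0,0,0]]]' 1
python3 -m handwheel '[[[0,0,0],[0,0,0]],[[0,0,0],[0,0,0]],[[0,0,0],[0,0,0]]]' 1
```

```text
clock: 23.13
tool_pos: [0.6289, 0.2919, 0.1135]
orientation: [-179.8, -0.3, 179.9]
force: [0.1, -0.5, -1.1]
opening: 0.0699
clock: 23.55
tool_pos: [0.6304, 0.2926, 0.0544]
orientation: [-179.9, -0.1, 180.0]
force: [-1.0, -0.3, -0.0]
opening: 0.07
clock: 23.97
tool_pos: [0.6313, 0.294, 0.0567]
orientation: [180.0, 0.1, -180.0]
force: [-0.5, -0.0, -0.4]
opening: 0.0424
clock: 24.22
tool_pos: [0.6312, 0.294, 0.0565]
orientation: [180.0, 0.0, -179.9]
force: [-0.4, -1.2, 4.4]
opening: 0.0395
```

```bash
python3 -m handwheel '[[[0,0,-0.05],[0,0,0]],[[0,0,-0.2],[0,0,0]],[[0,0,-0.4],[0,0,0]],[[0,0,-0.6],[0,0,0]],[[0,0,-0.75],[0,0,0]]]'
python3 -m handwheel '[[[0.01,-0.08,0],[0,0,0]],[[0.03,-0.2,0],[0,0,0]],[[0.05,-0.33,0],[0,0,0]],[[0.07,-0.46,0],[0,0,0]],[[0.09,-0.6,0],[0,0,0]]]'
python3 -m handwheel '[[[0.02,-0.15,0],[0,0,0]],[[0.04,-0.3,0],[0,0,0]],[[0.06,-0.45,0],[0,0,0]],[[0.08,-0.6,0],[0,0,0]],[[0.1,-0.75,0],[0,0,0]]]'
python3 -m handwheel '[[[0.02,-0.14,0],[0,0,0]],[[0.04,-0.28,0],[0,0,0]],[[0.06,-0.4,0],[0,0,0]],[[0.063,-0.48,0],[0,0,0]],[[0.063,-0.503,0],[0,0,0]]]'
python3 -m handwheel '[[[0,0,0],[0,0,0]],[[0,0,0],[0,0,0]],[[0,0,0],[0,0,0]],[[0,0,0],[0,0,0]]]'
python3 look.py w9
```

```text
clock: 24.63
tool_pos: [0.6315, 0.2938, 0.2096]
orientation: [179.9, 0.1, -179.9]
force: [1.7, 0.6, -0.9]
opening: 0.0396
clock: 25.05
tool_pos: [0.6124, 0.1728, 0.2058]
orientation: [180.0, -0.0, -179.9]
force: [0.6, 0.2, -1.7]
opening: 0.0393
clock: 25.47
tool_pos: [0.5924, 0.0223, 0.206]
orientation: [180.0, -0.0, -180.0]
force: [0.4, -0.8, -0.9]
opening: 0.0388
clock: 25.88
tool_pos: [0.5798, -0.0792, 0.206]
orientation: [-180.0, -0.0, 179.9]
force: [-0.2, 0.4, -1.6]
opening: 0.0391
clock: 26.22
tool_pos: [0.5807, -0.076, 0.2057]
orientation: [180.0, -0.0, -179.9]
force: [-0.5, 0.7, -1.9]
opening: 0.0387
[ 0.5808 -0.076   0.2057] [ 180.    -0.  -179.9] 26.2667
blue
[282. 245.] 4369 circ 0.5813 0.0163 dia mm 135.9
green
[  2. 100.] 691 circ 0.973 -0.223 dia mm 255.9
[282. 183.] 1927 circ 0.5804 -0.0766 dia mm 55.3
[  8. 246.] 429 circ 0.9961 0.0145 dia mm 98.1
```

```bash
python3 -m handwheel '[[[0,-0.003,0.1],[0,0,0]],[[0,-0.003,0.27],[0,0,0]],[[0,-0.003,0.44],[0,0,0]],[[0,-0.003,0.58],[0,0,0]],[[0,-0.003,0.635],[0,0,0]]]'
python3 -m handwheel '[[[0,0,0],[0,0,0]],[[0,0,0.01],[0,0,0]],[[0,0,0.02],[0,0,0]],[[0,0,0.027],[0,0,0]],[[0,0,0.031],[0,0,0]]]'
python3 -m handwheel '[[[0,0,0.001],[0,0,0]],[[0,0,0.003],[0,0,0]],[[0,0,0.003],[0,0,0]],[[0,0,0.003],[0,0,0]]]'
```

```text
clock: 26.68
tool_pos: [0.5782, -0.077, 0.0748]
orientation: [-180.0, -0.3, -180.0]
force: [-0.5, -0.4, -1.7]
opening: 0.0391
clock: 27.1
tool_pos: [0.5815, -0.0773, 0.0739]
orientation: [180.0, 0.1, -180.0]
force: [0.2, -0.2, -0.8]
opening: 0.0393
clock: 27.43
tool_pos: [0.5809, -0.0775, 0.0725]
orientation: [-180.0, 0.0, -180.0]
force: [-0.8, 0.0, 1.2]
opening: 0.0395
```

```bash
python3 -m handwheel '[[[0,0,0.002],[0,0,0]],[[0,0,0.003],[0,0,0]],[[0,0,0.003],[0,0,0]]]'
python3 -m handwheel '[[[0,0,0],[0,0,0]],[[0,0,0],[0,0,0]],[[0,0,0],[0,0,0]],[[0,0,0],[0,0,0]],[[0,0,0],[0,0,0]]]' -0.4
python3 -m handwheel '[[[0,0,-0.1],[0,0,0]],[[0,0,-0.25],[0,0,0]],[[0,0,-0.45],[0,0,0]],[[0,0,-0.65],[0,0,0]],[[0,0,-0.8],[0,0,0]]]'
python3 -m handwheel '[[[-0.2,0,0],[0,0,0]],[[-0.4,0,0],[0,0,0]],[[-0.5,0,0],[0,0,0]],[[-0.5,0,0],[0,0,0]],[[-0.5,0,0],[0,0,0]]]'
python3 - <<'E'
from h import *
from plant import *
s={n:snapshot(n) for n in("scene","side")}
C=[(.5555,.1243),(.5667,.0605),(.5774,-.0073),(.5806,-.0767)]; wm=[.0145,.0225,.0295,.0365]
for n,v in s.items():
    print(n)
    for c,st in blobs(blue(v),15,800): print(c.round(1),st[2:4],[onplane(v,c,.016+z)[:2].round(4).tolist() for z in wm])
a=s["scene"]["color"][120:320,140:470,::-1]; b=s["side"]["color"][130:420,180:400,::-1]
cv2.imwrite("pics/end.png",np.hstack([cv2.resize(a,(462,280)),cv2.resize(b,(334,440))[:280]])) if 0 else None
cv2.imwrite("pics/end_side.png",cv2.resize(b,None,fx=2,fy=2,interpolation=cv2.INTER_CUBIC))
E
```

```text
clock: 27.68
tool_pos: [0.581, -0.0775, 0.0724]
orientation: [-180.0, 0.1, -179.9]
force: [-3.3, -0.2, 7.4]
opening: 0.0395
clock: 28.1
tool_pos: [0.5806, -0.0775, 0.0712]
orientation: [-180.0, -0.0, -180.0]
force: [0.0, 0.3, 0.2]
opening: 0.0609
clock: 28.52
tool_pos: [0.5812, -0.0777, 0.2348]
orientation: [-180.0, 0.1, -179.9]
force: [0.6, -0.2, 1.0]
opening: 0.0614
clock: 28.93
tool_pos: [0.681, -0.0774, 0.2298]
orientation: [-180.0, -0.1, -180.0]
force: [-0.9, -0.0, 0.0]
opening: 0.0613
scene
[61.5  8.6] [59 27] [[0.0762, -1.4348], [0.0856, -1.4207], [0.0938, -1.4085], [0.102, -1.3962]]
[225.7   6. ] [77 26] [[-0.3308, -0.886], [-0.3185, -0.8759], [-0.3077, -0.8671], [-0.297, -0.8583]]
[258.9 215.4] [15 24] [[0.5725, -0.085], [0.5782, -0.0807], [0.5833, -0.077], [0.5883, -0.0733]]
[280.7 226.6] [12 18] [[0.5729, -0.0126], [0.5787, -0.0089], [0.5838, -0.0056], [0.5888, -0.0024]]
[305.1 236.6] [ 9 14] [[0.5664, 0.0609], [0.5722, 0.0641], [0.5773, 0.0669], [0.5824, 0.0697]]
[328.7 245.5] [ 7 10] [[0.5581, 0.1285], [0.564, 0.1312], [0.5692, 0.1336], [0.5743, 0.136]]
side
```

View pics/end_side.png

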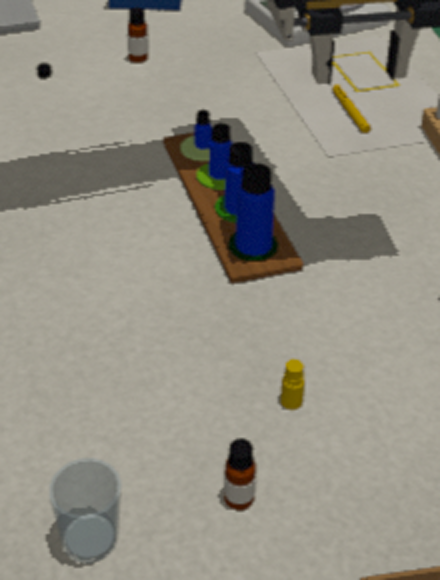

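```bash
python3 - <<'E'
from h import *
from plant import *
w=dict(np.load("w8.npz")); print("b1 cap",wplane(w,(371,48.5),.063).round(4),"base pt pred",wproj(w,[.5555,.1243,.064]))
w=dict(np.load("w6.npz")); print("b1 cap w6",wplane(w,(138,60),.063).round(4))
w=snapshot("wrist"); cv2.imwrite("pics/w10.png",w["color"][:,:,::-1]); np.savez("w10.npz",**w)
for p,h in (((.5774,-.0073),.098),((.5806,-.0767),.114),((.5667,.0605),.082)): print(wproj(w,[*p,h]).round(1))
E
```

```text
b1 cap [0.557  0.1279 0.063 ] base pt pred [372.91026228  44.51864473]
b1 cap w6 [0.5538 0.13   0.063 ]
[384.4 268.9]
[395.  207.2]
[381.  313.9]
```

View pics/w10.png

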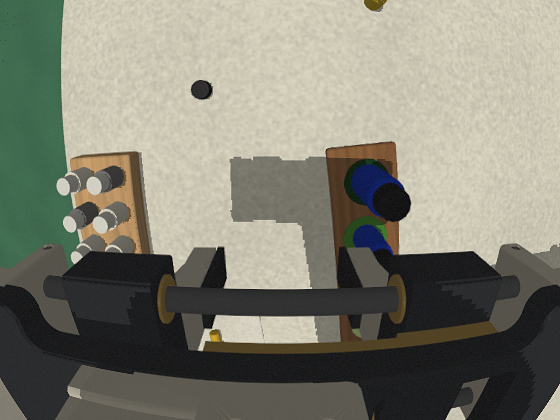

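Last wrist view: b4's cap is at (394,203), against (395,207) expected for a centred bottle, so about 3 mm off. b3 stands in its coaster at (372,240). b1 measures 4–6 mm off centre, inside the 12 mm limit. Handing in.

```bash
python3 -c "
from plant import *
print(get_obs()['clock']); print(close_job())"
```

```text
29.0833
the job is handed in; nothing more can be done
None
```

All four blue bottles now stand on their coasters, shortest on the palest through tallest on the darkest, and the job was handed in at 29 s. I lowered each bottle until the force reading showed contact, and only then released it.

**Last checks:**
- **Bottles:** The side view shows all four upright, each on its own coaster. The gripper is clear of everything, and the brown bottles and the yellow look-alike are still standing, apparently where they were.
- **Centring:** The shortest bottle is about 4–6 mm from its coaster's centre and the tallest about 3 mm, against the 12 mm limit. The two middle ones were released with the tool within about 2 mm of their coasters' centres.

**Checks that failed or disagreed:**
- The colour mask found no blue in the final side view, because the four bottles merged into one patch. That view I judged by eye only.
- Estimates of the shortest bottle's position differed by about 2–3 mm between views.
- I didn't measure the brown bottles' positions again at the end.

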